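# Load a ring core into the core tester

## Task

Load the smaller of the two bare grey ring cores into the core tester: slide the thumb latch on its deck sideways so that the sprung cover flies open, lay the core flat in the raised round carrier, and push it down until the push-push catch holds it when you let go. Then swing the cover shut and press it until the latch has snapped over it. Leave the larger core, the yellow tape roll and the little cup where they are.

Things in the scene. Friction and masses are not known exactly. Their poses are not given: they have to be found in the camera images.
- tester: core tester, a low grey box 192 mm (its x) by 150 mm (its y) by 60 mm high, fixed to the bench. Origin at the centre of its underside; x points from the latch side (facing the robot) to the hinge side, y to the left, z up. Its flat top, the deck, is 60 mm above the bench. A round well of 92 mm diameter, its centre 22 mm behind (x) the middle, holds the carrier, under the cover.
- latch_thumb (a point): centre of the latch's black thumb piece, an upright ridge 20 mm (tester x) by 14 mm (tester y) by 17 mm high at the front of the deck, top 80 mm above the bench. It stands on a slide plate 3 mm thick that reaches 14 mm to its -y side. Push it to the tester's +y (left); the deck on its right (-y) is free. The latch's tongue and the cover's keeper begin 24 mm behind it (x), up to 77 mm high.
- latch (a joint): travel of the thumb latch, m: 0 = engaged, grows to 0.013 as it is slid to the tester's +y. A spring returns it (about 2 N at the start, 3.5 N at the end). The cover is freed at about 0.007 to 0.008; beyond 0.013 is a hard stop. Its tongue is bevelled on top, so the closing cover pushes it aside and it then snaps over the cover by itself.
- cover (a joint): angle of the cover, rad: 0 = shut (it rests at about 0.01 when latched), 1.75 = fully open, standing just past upright at the far side. A spring drives it open and holds it there (about 0.28 N m when shut, 0.07 N m when open); it does not stay at angles between. Latching it takes about 5 to 8 N pressed down near its front edge.
- cover_hinge (a point): middle of the cover's hinge line, 66 mm above the bench at the far (+x) side of the deck; the hinge line runs along the tester's y. The cover is a plate 108 mm long (1 to 109 mm from the hinge line), 110 mm wide (centred), 6 mm thick (mid-plane through the hinge line), with a 22 mm long keeper nose in the middle of its front edge.
- cover_edge (a point): middle of the cover's front edge on its outer face (the top when shut), 109 mm from the hinge line; shut it lies towards the robot, open it stands at the top, about 175 mm above the bench.
- carrier_floor (a point): centre of the inner floor of the white round carrier, a shallow dish (80 mm inside diameter, 86 mm outside, rim 3.5 mm above its floor). Raised, the floor is 57 mm above the bench, 3 mm below the deck; held down, a core's top is about level with the deck. z up.
- carrier (a joint): depth of the carrier, m: 0 = raised, 0.018 = held by the push-push catch, 0.0274 = hard stop. Pushed to the stop (0.0265 or more) and let go, it comes back to about 0.018 and is held; pushed to the stop and let go again, it is ejected to 0. Not pushed so deep, it just rises again. Its spring: 7 N at the top, 10 N at the stop, less the core's 3 N; pushed fast it feels stiffer.
- small_core_mid (a point): centre of the smaller ring core, half-way up: bare grey strip-wound steel ring lying flat, 64 to 66 mm outside diameter, 22 mm high, about 0.33 kg. z is its axis. It may be pressed anywhere on top, the middle included. It does not go under the cover while the carrier is raised.
- large_core: the larger ring core, same look, 80 to 82 mm outside diameter, 26 mm high, lying flat; origin at the centre of its underside. Bystander.
- tape_roll: yellow tape roll lying flat, 84 mm diameter, 19 mm high; origin at the centre of its underside. Bystander.
- parts_cup: small blue plastic cup, 71 mm diameter, 41 mm high; origin at the centre of its underside. Bystander.

How it is judged (in metres and radians):
On the way, in this order (a step that is already met when the one before it is completed fails the run):
1. the thumb latch is slid sideways (value of joint latch above 0.004 m), for 0.02 s.
2. the cover has sprung open (value of joint cover above 1.4 rad), for 0.2 s.
3. the smaller core lies flat in the raised carrier (horizontal distance between small_core_mid and carrier_floor below 0.011 m and z of small_core_mid in the frame of carrier_floor between 0.007 and 0.015 m and angle between small_core_mid's own z axis and vertical below 0.12 rad and value of joint carrier below 0.008 m), for 0.1 s.
4. the carrier with the core is held down by its catch, the cover still open (horizontal distance between small_core_mid and carrier_floor below 0.011 m and z of small_core_mid in the frame of carrier_floor between 0.007 and 0.015 m and angle between small_core_mid's own z axis and vertical below 0.12 rad and value of joint carrier between 0.0168 and 0.0202 m and value of joint cover above 1 rad), for 0.4 s.
At the end, for the whole second after the job is handed in: The smaller core lies flat (within 0.12 rad) in the carrier, within 11 mm of its centre and on its floor; the carrier is held by its catch (depth 17 to 20 mm); the cover is shut (under 0.04 rad) with the latch back over it (latch under 3 mm); all at rest (horizontal distance between small_core_mid and carrier_floor below 0.011 m and z of small_core_mid in the frame of carrier_floor between 0.007 and 0.015 m and angle between small_core_mid's own z axis and vertical below 0.12 rad and value of joint carrier between 0.0168 and 0.0202 m and value of joint cover between -0.02 and 0.04 rad and value of joint latch below 0.003 m and velocity of joint cover below 0.05 rad/s and velocity of joint carrier below 0.005 m/s); the robot touches nothing.
It fails at once if the larger core was moved by more than 3 cm (distance of large_core from where it was at the start of the episode above 0.03 m).
It fails at once if the yellow tape roll was moved by more than 3 cm (distance of tape_roll from where it was at the start of the episode above 0.03 m).
It fails at once if the little cup was moved by more than 3 cm (distance of parts_cup from where it was at the start of the episode above 0.03 m).
It also fails if it takes over 61 s, if anything falls off the work surface, if the arm or the gripper's body presses on something with over 40 N, if the wrist force passes 120 N, or if a joint passes its speed limit or range.

## Robot

A 7-joint arm with a two-finger parallel gripper is mounted at the origin on a cart in front of the work surface, level with it; the furniture and walls round the work are solid. World frame = base frame: x ahead of the robot, y to its left, z up, the work surface at z = 0. Lengths are in mm, angles in rad, forces in N, time in s.
With the tool pointing down it reaches from about 400 to 850 mm from the base axis. Payload 10.4 kg.
Tool frame: the origin (TCP) lies at the very end of the fingers, on their centre line; the grasp point (between the pads) lies 19 mm behind it; z points along the fingers, y is the line along which they close (so a half turn about z gives the same grasp; the last joint's range is limited). The gripper opens to 85 mm and grips with 20 to 120 N. Pads are 22 mm wide; open, the fingers measure 114 mm over their backs; the gripper's body (76 mm by 85 mm) begins 54 mm behind the grasp point. The pads swing forward as they close: fully open they stand 13 mm farther back than shut.
Start: joints at [-1.293, 0.332, -0.065, 1.46, 0.022, 1.35, -0.088], TCP at [185.164, 596.963, 231.338] pointing down, gripper open.
Joint ranges: [-2.6, 2.6], [-0.5, 2.12], [-1.47, 1.34], [0.16, 2.42], [-1.27, 4.41], [0.06, 2.06], [-2.6, 2.6]. Speed limits (rad/s): [2.22, 2.22, 2.79, 2.79, 3.14, 3.14, 3.14].

## Interface

Orientations are given as a unit quaternion [w, x, y, z].
In Python, from cell import ctrl gives the robot as it stands.
- The arm moves only by the shell command python3 -m handwheel 'ROWS' [OPENING] [FORCE]. ROWS is JSON, a list that holds one entry, the list of rows, each a list of 4 numbers: the shift along the tool's x, y, z in m, then the turn about the tool's z in rad. In form: [[[dx, dy, dz, twist], ...]]. A call has 1 to 12 rows; each row shifts and turns the commanded pose from where the row before left it, along the tool's axes as they then stand; what a row does not reach is not made up. A row lasts 1/8 s, in which the tool goes at most 62.5 mm and 10.7 degrees, less where a joint would pass 70% of its speed; a pose out of reach is approached as far as the arm can. A call with a gripper value outside its range is refused whole. OPENING is the opening, from -1 (shut) to 1 (fully open), set as the call begins (- or left out, the last holds). The fingers move at their own pace and stop on an object; FORCE is the grip in N (left out, the last holds). Time passes only in rows, so rows that do not move let the fingers close. It gives the time, the measured TCP pose, the force, the opening and the grip force at its end, in the units of the state.
- ctrl.sense(): the state, without advancing time (a new reading comes with each control period).
- ctrl.read_camera(name): name is "scene" or "top"; returns a dict with "frame" (480x640x3 uint8, blue, green, red), "z_map" (480x640 float32, mm along the optical axis (not along the pixel's ray), 0 where there is no reading), "camera_matrix" (3x3 intrinsics, pixels), "rvec" (rotation vector, rad) and "tvec" (3), from world to camera coordinates, as OpenCV has them. Camera axes: x right, y down, z forward; pixel columns grow to the right and rows downward; lengths in mm; the calibration is good to about 2 mm. A picture is of the moment at which its call begins.
- ctrl.finish_job(): hands the job in; it is judged then, once.
The state is a dict: "time": time; "q": joint angles; "qd": joint speeds; "joint_torque": joint torques, N m; "position": TCP position; "orientation": TCP orientation; "ft_force": force on the tool from outside, world axes, zero at the start; "torque": the same for the moment, N m; "opening": finger opening in mm; "gripper_force": force on a finger pad.
Only numpy, scipy, OpenCV 4.12 (cv2) and the standard library are available. Lean on these libraries where they do the work, as an engineer would, in place of code of your own. Each camera call takes 0.05 s, during which the arm holds its last target. There are 200 camera calls.

## Working session

There is one attempt and no reset: what is moved stays moved. The work goes in short steps, Python scripts to look and compute and a shell command to move; the robot and the scene stay as the last step left them, time stands still between calls to the robot, and variables do not carry over. Pictures are saved under pics/ and viewed, at most 10 in all, crops included, and the job is handed in when it is done.

```bash
ls; mkdir -p pics
python3 - <<'E'
from cell import ctrl
import cv2,numpy as np
s=ctrl.sense(); print({k:np.round(v,3).tolist() for k,v in s.items()})
for n in("scene","top"):
    c=ctrl.read_camera(n); np.savez(f"{n}0.npz",**c); cv2.imwrite(f"pics/{n}0.png",c["frame"]); print(n,c["camera_matrix"].tolist(),np.round(c["rvec"],3).ravel(),np.round(c["tvec"]).ravel(),(c["z_map"]>0).mean())
E
```

```text
pics
{'time': 0.0, 'q': [-1.293, 0.333, -0.065, 1.461, 0.022, 1.35, -0.088], 'qd': [0.0, -0.001, 0.001, 0.001, -0.001, -0.001, 0.0], 'joint_torque': [-0.001, -62.545, 0.049, -39.158, 0.016, 0.01, 0.0], 'position': [185.08, 596.57, 230.488], 'orientation': [-0.0, 0.15, 0.989, -0.001], 'ft_force': [-0.409, -0.458, 0.15], 'torque': [0.013, 0.038, -0.009], 'gripper_force': 0.0, 'opening': 85.325}
scene [[496.0271638992042, 0.0, 324.7366378475686], [0.0, 496.0271638992042, 247.78806632656259], [0.0, 0.0, 1.0]] [ 1.886 -0.82   0.535] [-373.  242.  657.] 0.9527669270833333
top [[616.149360479348, 0.0, 314.1603885936051], [0.0, 616.149360479348, 232.47259658589493], [0.0, 0.0, 1.0]] [ 2.128 -2.171  0.208] [   2.  533. 1044.] 0.996005859375
```

View pics/scene0.png

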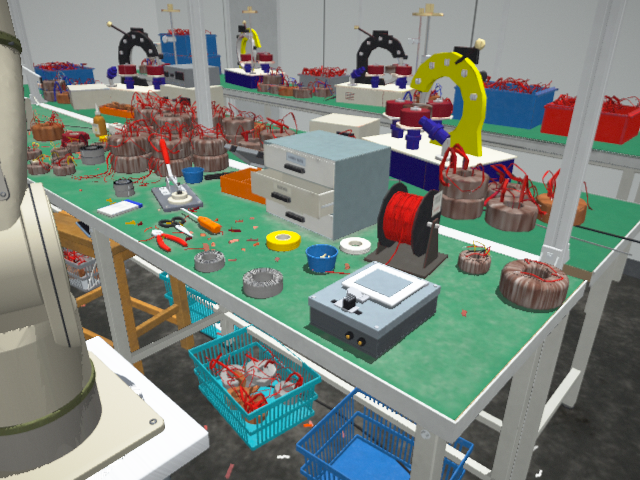

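View pics/top0.png

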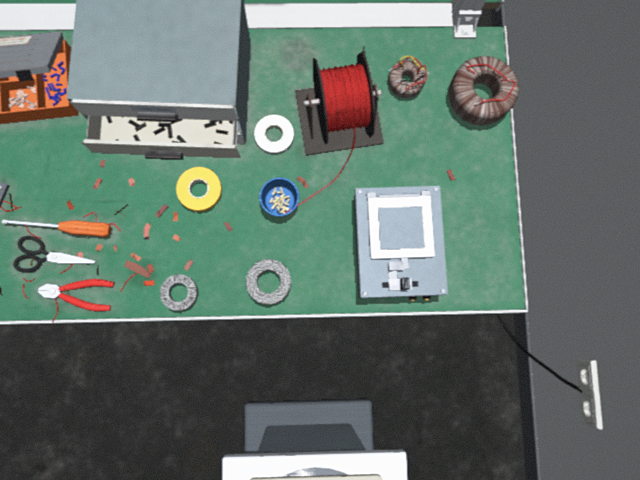

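The top view shows the small core at (178,293), the large core at (268,283), the tester centred at about (400,243) with its black thumb at about (404,284), the cup at (279,198) and the tape roll at (198,189). The arm is off to the left.

```bash
cat > h.py <<'E'
import cv2,numpy as np
def cam(c):
    R=cv2.Rodrigues(c["rvec"])[0]; return c["camera_matrix"],R,np.ravel(c["tvec"])
def cloud(c):
    K,R,t=cam(c); z=c["z_map"]; v,u=np.indices(z.shape)
    p=np.stack([(u-K[0,2])/K[0,0]*z,(v-K[1,2])/K[1,1]*z,z],-1)
    return (p-t)@R
def ray(c,uv,h):
    K,R,t=cam(c); uv=np.atleast_2d(uv).astype(float)
    d=np.c_[(uv[:,0]-K[0,2])/K[0,0],(uv[:,1]-K[1,2])/K[1,1],np.ones(len(uv))]@R
    o=-R.T@t; return o+d*((h-o[2])/d[:,2])[:,None]
def proj(c,P):
    return cv2.projectPoints(np.atleast_2d(np.float64(P)),c["rvec"],c["tvec"],c["camera_matrix"],None)[0][:,0]
E
python3 - <<'E'
from h import *
c=dict(np.load("top0.npz")); P=cloud(c); f=c["frame"]
z=P[...,2]
def blob(name,box,lo,hi):
    x0,y0,x1,y1=box; m=np.zeros(z.shape,np.uint8); m[y0:y1,x0:x1]=((z>lo)&(z<hi))[y0:y1,x0:x1]
    n,l,s,_=cv2.connectedComponentsWithStats(m); k=1+np.argmax(s[1:,4]); m=np.uint8(l==k)
    ct=max(cv2.findContours(m,0,1)[0],key=cv2.contourArea)[:,0]
    h=np.median(z[m>0]); W=ray(c,ct,h)
    (ce,r)=cv2.minEnclosingCircle(np.float32(W[:,:2])); rr=cv2.minAreaRect(np.float32(W[:,:2]))
    print(name,"h",h.round(1),"circ",np.round(ce,1),2*r,"rect",np.round(rr[0],1),np.round(rr[1],1),rr[2],"px",s[k,4])
blob("small",(150,265,210,320),12,40)
blob("large",(235,250,300,315),14,45)
blob("tape",(165,160,230,220),10,40)
blob("cup",(250,170,305,225),20,60)
blob("deck",(340,170,460,310),54,63)
blob("cover",(340,170,460,310),64,75)
blob("thumb",(370,265,430,300),75,90)
b=f.astype(int); m=np.zeros(z.shape,np.uint8); m[270:296,375:425]=(b.max(-1)<60)[270:296,375:425]
n,l,s,ce=cv2.connectedComponentsWithStats(m); print(s[1:],ce[1:].round(1)); 
for q in ce[1:]: print(ray(c,q,80).round(1), P[int(q[1]),int(q[0])].round(1))
print("bench",np.median(z[230:250,100:200]))
x=cv2.resize(f[175:310,340:460],None,fx=5,fy=4.4,interpolation=cv2.INTER_CUBIC); cv2.imwrite("pics/t1.png",x)
E
```

```text
small h 20.9 circ [435.1 231.8] 65.47128295898438 rect [434.6 231.8] [63.9 63.5] 26.60797691345215 px 785
large h 25.0 circ [450.2  73.6] 80.35537719726562 rect [450.9  73.3] [79.2 78.4] 43.899356842041016 px 1186
tape h 17.8 circ [623.1 196.9] 83.55782318115234 rect [622.4 198. ] [79.9 80.2] 89.14311981201172 px 1288
cup h 36.0 circ [601.2  52.2] 71.16456604003906 rect [601.9  52.4] [68.1 69.7] 89.01244354248047 px 407
deck h 59.4 circ [ 513.7 -159. ] 242.09249877929688 rect [ 513.9 -158.9] [192.4 150.9] 0.9420573115348816 px 4713
cover h 69.8 circ [ 541.6 -158.2] 158.00607299804688 rect [ 531.2 -158.7] [136.9 112.2] 1.023347020149231 px 4130
thumb h 79.2 circ [ 437.5 -159.6] 22.37819480895996 rect [ 437.1 -159.5] [13.8 18.6] 88.81725311279297 px 98
[[401 280   5  10  16]
 [386 283   1   2   2]
 [413 282   3   4   8]
 [384 284   1   1   1]
 [386 286   1   1   1]] [[401.8 286. ]
 [386.  283.5]
 [414.2 283.2]
 [384.  284. ]
 [386.  286. ]]
[[ 433.  -153.5   80. ]] [ 433.5 -153.3   73.4]
[[ 437.7 -127.    80. ]] [ 440.1 -129.9   60.5]
[[ 437.2 -174.9   80. ]] [ 439.2 -178.4   59.6]
[[ 437.  -123.6   80. ]] [ 438.2 -125.9   63.9]
[[ 433.5 -126.8   80. ]] [ 435.2 -130.2   56.7]
bench -0.7766406922852069
```

View pics/t1.png

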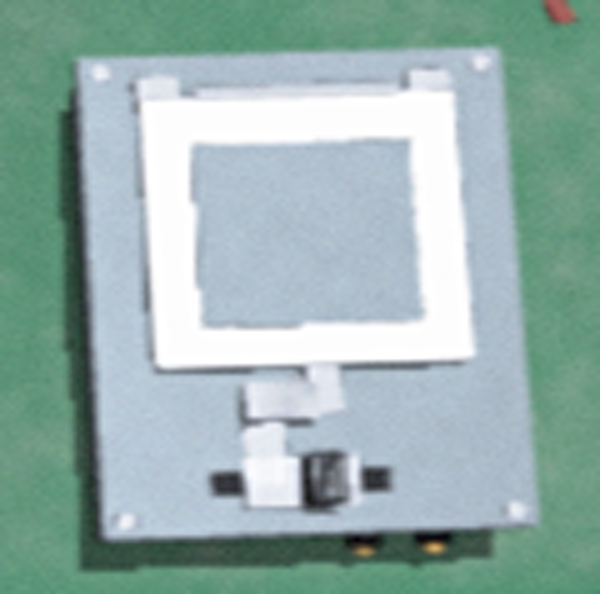

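Checked against the given sizes: deck 192 x 151 mm at 59 mm, small core 65 mm across, thumb top at 79 mm. The tester yaw is about 0.9°. I'm shutting the gripper, aligning it and moving towards the latch.

```bash
python3 -m handwheel '[[[0,0,0,-0.159],[0,0,0,-0.159],[-0.04,-0.045,0,0],[-0.04,-0.045,0,0],[-0.04,-0.045,0,0],[-0.04,-0.045,0,0],[-0.04,-0.045,0,0],[-0.04,-0.045,0,0],[0,-0.058,0,0],[0,-0.058,0,0],[0,-0.058,0,0],[0,-0.058,0,0]]]' -1 20
```

```text
time: 1.6
position: [433.4, 97.2, 231.1]
orientation: [-0.0, -0.009, 1.0, 0.0]
ft_force: [0.5, 0.7, 0.6]
opening: 0.2
gripper_force: 0.0
```

Run:
```python
from h import *
c=dict(np.load("top0.npz")); P=cloud(c); z=P[...,2]
# cover: plate extents in tester frame
a=np.radians(.98); ex=np.array([np.cos(a),np.sin(a)]); ey=np.array([-ex[1],ex[0]]); O=np.array([513.9,-158.9])
m=np.zeros(z.shape,bool); m[170:310,340:460]=True; m&=(z>64)
q=P[m][:,:2]-O; X=q@ex; Y=q@ey
for lo in range(-96,90,6):
    k=(X>=lo)&(X<lo+6)
    if k.sum()>3: print(lo,k.sum(),Y[k].min().round(1),Y[k].max().round(1),np.median(P[m][k][:,2]).round(1))
```

```text
-90 23 -71.8 69.7 75.4
-84 42 -20.3 46.7 78.0
-78 49 -10.4 24.2 78.4
-72 42 -12.4 59.7 76.8
-66 7 -62.9 75.0 64.5
-60 10 -49.7 38.5 64.4
-54 46 -55.5 25.0 72.9
-48 81 -66.5 25.8 72.6
-42 51 -54.3 24.7 69.5
-36 74 -54.5 71.6 67.6
-30 218 -54.1 54.9 69.9
-24 222 -55.2 54.5 69.4
-18 219 -53.5 54.0 70.3
-12 216 -69.0 54.4 70.9
-6 219 -54.5 55.4 70.6
0 228 -66.3 54.5 70.7
6 214 -53.0 54.3 70.5
12 214 -58.5 54.2 70.5
18 219 -57.0 53.8 70.3
24 211 -71.5 54.1 70.1
30 212 -55.3 61.2 70.2
36 217 -54.3 57.5 69.9
42 212 -55.0 54.5 70.1
48 205 -55.3 72.6 70.2
54 205 -53.9 53.9 69.1
60 213 -54.5 54.8 68.5
66 210 -54.7 54.6 69.0
72 213 -57.3 66.2 68.5
78 117 -56.0 55.1 67.5
84 22 -55.3 55.2 65.4
```

```bash
python3 -m handwheel '[[[0.002,-0.06,0,0],[0.002,-0.06,0,0],[0.002,-0.06,0,0],[0.002,-0.06,0,0],[0.002,-0.06,0,0],[0,0,0.055,0],[0,0,0.055,0],[0,0,0.03,0],[0,0,0.02,0],[0,0,0,0]]]'
```

```text
time: 2.85
position: [427.7, -200.7, 70.1]
orientation: [-0.002, -0.008, 1.0, 0.0]
ft_force: [-0.5, 0.1, 1.4]
opening: 0.3
gripper_force: 0.0
```

```bash
python3 -m handwheel '[[[0,0.01,0,0],[0,0.006,0,0],[0,0.004,0,0],[0,0,0,0]]]'; python3 -m handwheel '[[[0,0.002,0,0],[0,0.002,0,0],[0,0,0,0]]]'; python3 -m handwheel '[[[0,0.002,0,0],[0,0.002,0,0],[0,0,0,0]]]'
```

```text
time: 3.35
position: [428.9, -180.5, 71.6]
orientation: [0.0, -0.009, 1.0, 0.0]
ft_force: [1.0, 0.8, 0.3]
opening: -0.0
gripper_force: 0.0
time: 3.72
position: [428.5, -177.2, 71.3]
orientation: [0.0, -0.009, 1.0, -0.0]
ft_force: [-0.3, -2.0, -1.2]
opening: -0.4
gripper_force: 0.7
time: 4.1
position: [428.5, -172.9, 71.3]
orientation: [0.0, -0.009, 1.0, 0.0]
ft_force: [0.5, -2.1, 0.6]
opening: -0.5
gripper_force: 1.0
```

```bash
python3 -m handwheel '[[[0,0.002,0,0],[0,0.002,0,0],[0,0.001,0,0],[0,0,0,0]]]'
python3 - <<'E'
from cell import ctrl
from h import *
c=ctrl.read_camera("scene"); cv2.imwrite("pics/s2.png",cv2.resize(c["frame"][170:370,270:470],(600,600)))
E
```

```text
time: 4.6
position: [428.4, -167.9, 71.3]
orientation: [0.0, -0.009, 1.0, 0.0]
ft_force: [0.6, -3.0, 0.2]
opening: 0.1
gripper_force: 1.3
```

View pics/s2.png

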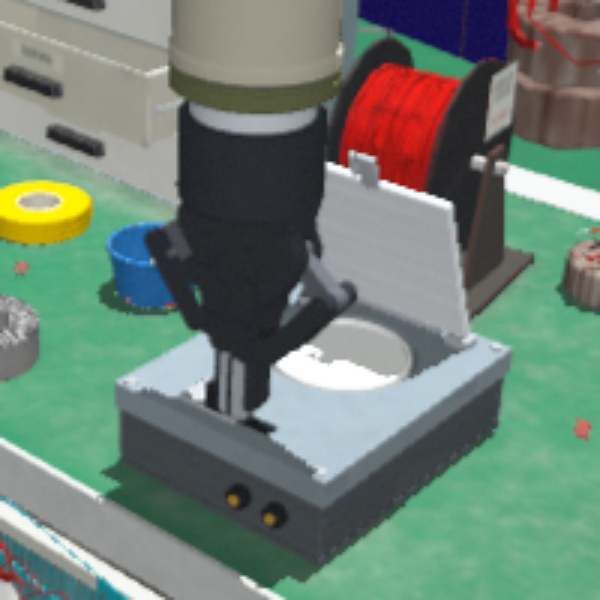

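The cover stands open and the white carrier is visible, raised, at crop (350,350). I'm backing off and going over the small core.

```bash
python3 -m handwheel '[[[0,-0.01,0,0],[0,0,0.0,0],[0,0,-0.06,0],[0,0,-0.06,0],[-0.002,0.0585,0,0],[-0.002,0.0585,0,0],[-0.002,0.0585,0,0],[-0.002,0.0585,0,0],[-0.002,0.0585,0,0],[-0.002,0.0585,0,0],[-0.002,0.0585,0,0],[0,0,0,0]]]'
python3 - <<'E'
from cell import ctrl
from h import *
c=ctrl.read_camera("top"); P=cloud(c); z=P[...,2]
np.savez("top1.npz",**c)
a=np.radians(.98); ex=np.array([np.cos(a),np.sin(a)]); ey=np.array([-ex[1],ex[0]]); O=np.array([513.9,-158.9])
print("pred carrier",O+22*ex)
# carrier: white, in well region
f=c["frame"].astype(int); u=proj(c,[*(O+22*ex),58])[0]; print(u)
m=np.zeros(z.shape,np.uint8); v,uu=np.indices(z.shape)
near=np.hypot(uu-u[0],v-u[1])<38
m[near&(f.min(-1)>190)&(z<66)]=1
ct=max(cv2.findContours(m,0,1)[0],key=cv2.contourArea)[:,0]
W=ray(c,ct,60); e=cv2.fitEllipse(np.float32(W[:,:2])); print("carrier ellipse",e, cv2.minEnclosingCircle(np.float32(W[:,:2])),np.median(z[m>0]))
k=(np.abs(P[...,0]-592)<60)&(np.abs(P[...,1]+158)<60)&(z>100); print("cover pts",k.sum(),P[k].min(0),P[k].max(0))
E
```

```text
time: 6.15
position: [434.0, 236.5, 190.7]
orientation: [-0.001, -0.012, 1.0, 0.0]
ft_force: [1.1, -1.8, 0.1]
opening: 0.1
gripper_force: 0.0
pred carrier [ 535.89678198 -158.52372536]
[399.81984208 228.05353547]
carrier ellipse ((535.9189453125, -158.20616149902344), (84.3975601196289, 84.62191772460938), 22.706491470336914) ((536.13427734375, -158.2023162841797), 43.16996765136719) 56.81701736193138
cover pts 1484 [ 594.04360712 -212.19519851  100.08844468] [ 614.75555586 -102.33569448  195.21506395]
```

```bash
python3 -m handwheel '[[[-0.001,-0.0045,0,0],[0,0,0.05,0],[0,0,0.05,0],[0,0,0.03,0],[0,0,0,0],[0,0,0,0]]]' 1 20
python3 - <<'E'
from cell import ctrl
from h import *
c=ctrl.read_camera("scene"); u=proj(c,[435,232,20])[0].astype(int); print(u)
x=c["frame"][u[1]-70:u[1]+50,u[0]-70:u[0]+70]; cv2.imwrite("pics/s3.png",cv2.resize(x,None,fx=5,fy=5))
E
```

```text
time: 6.95
position: [437.6, 226.9, 62.8]
orientation: [0.001, -0.008, 1.0, 0.001]
ft_force: [0.4, 0.9, 0.2]
opening: 85.5
gripper_force: 0.0
[209 257]
```

View pics/s3.png

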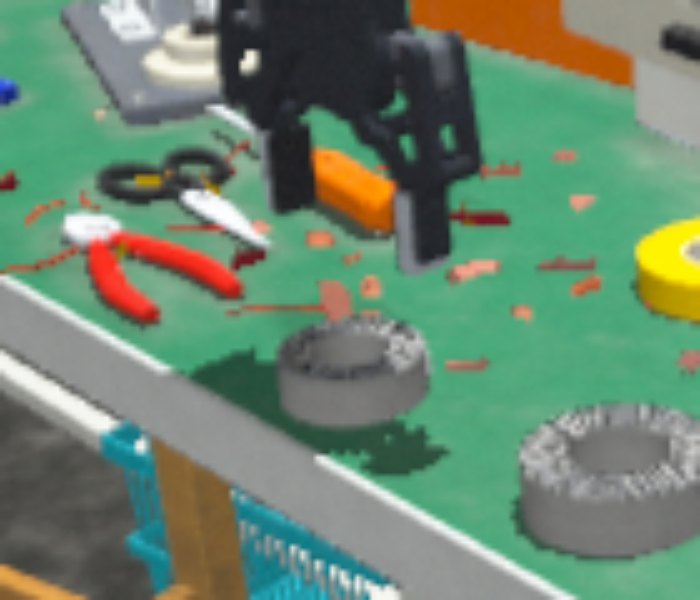

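The open fingers hang above the small core, which is at crop (353,370); the tips are at (290,205) and (420,265). I'm correcting y by +5 mm, then descending and gripping.

```bash
python3 -m handwheel '[[[0.0025,0.005,0,0],[0,0,0,0],[0,0,0.03,0],[0,0,0.016,0],[0,0,0.008,0],[0,0,0,0]]]'; python3 -m handwheel '[[[0,0,0,0],[0,0,0,0],[0,0,0,0],[0,0,0,0],[0,0,0,0],[0,0,0,0]]]' -1 50
```

```text
time: 7.75
position: [433.9, 232.1, 7.2]
orientation: [-0.0, -0.009, 1.0, -0.0]
ft_force: [-0.2, -0.5, 0.6]
opening: 85.2
gripper_force: 0.0
time: 8.5
position: [434.6, 232.8, 8.6]
orientation: [0.001, -0.009, 1.0, 0.001]
ft_force: [-3.5, -1.5, 9.8]
opening: 60.9
gripper_force: 52.3
```

```bash
python3 -m handwheel '[[[0,0,-0.03,0],[0,0,-0.05,0],[0,0,-0.06,0],[0,0,0,0],[0,0,0,0]]]'
python3 - <<'E'
from cell import ctrl
from h import *
c=ctrl.read_camera("scene"); u=proj(c,[435,232,150])[0].astype(int); print(u)
x=c["frame"][u[1]-60:u[1]+60,u[0]-70:u[0]+70]; cv2.imwrite("pics/s4.png",cv2.resize(x,None,fx=5,fy=5)); np.savez("s4.npz",**c)
P=cloud(c); k=(np.abs(P[...,0]-435)<45)&(np.abs(P[...,1]-232)<33)&(P[...,2]>110)&(P[...,2]<175)
Q=P[k]; Z=Q[:,2]; print(np.histogram(Z,bins=range(110,178,4)))
E
```

```text
time: 9.12
position: [433.5, 232.0, 146.8]
orientation: [-0.0, -0.009, 1.0, -0.0]
ft_force: [-1.0, -0.7, -3.5]
opening: 60.5
gripper_force: 56.9
[204 200]
(array([  0,   0,   0,   0,   0,   0,   0,  40,  63,  65,  65,  61, 145,
        21,  21,  15]), array([110, 114, 118, 122, 126, 130, 134, 138, 142, 146, 150, 154, 158,
       162, 166, 170, 174]))
```

View pics/s4.png

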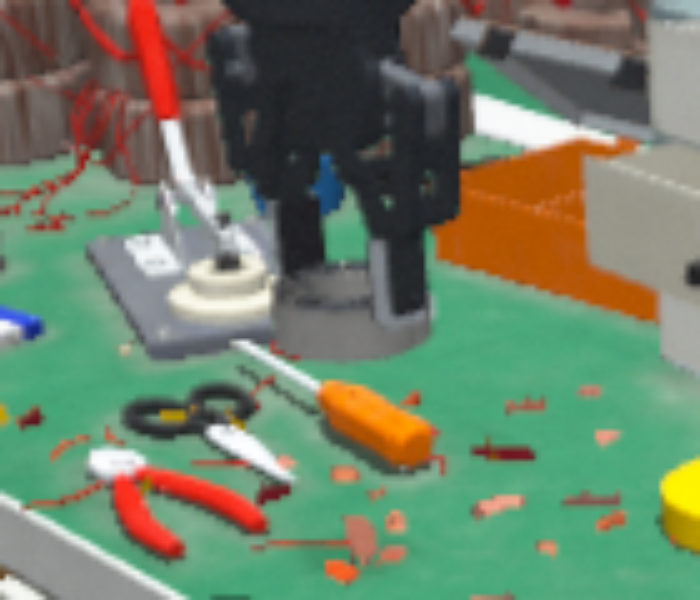

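The core is held level at crop (350,310): bottom near z 139, top near 161, fingertips about half-way up it. Next I fit its centre relative to the TCP.

Run:
```python
from h import *
from scipy.optimize import least_squares
c=dict(np.load("s4.npz")); P=cloud(c); f=c["frame"].astype(int)
u=proj(c,[435,232,150])[0].astype(int)
k=(np.abs(P[...,0]-435)<45)&(np.abs(P[...,1]-232)<45)&(P[...,2]>140)&(P[...,2]<148); Q=P[k]
for y0,y1 in((190,275),):
    r=least_squares(lambda p:np.hypot(Q[:,0]-p[0],Q[:,1]-p[1])-32.5,[435,232],loss="soft_l1"); print(len(Q),r.x,np.abs(r.fun).mean())
from cell import ctrl
c=ctrl.read_camera("top"); P=cloud(c); z=P[...,2]
k=(np.hypot(P[...,0]-433,P[...,1]-232)<45)&(z>150)&(z<170); Q=P[k]; print(k.sum(),Q.min(0) if len(Q) else 0,Q.max(0) if len(Q) else 0)
k=(np.abs(P[...,0]-435)<40)&(np.abs(P[...,1]-232)<40)&(z<15); print("left on bench",k.sum()); print(ctrl.sense()["position"])
```

```text
118 [433.26486252 232.07461731] 1.147557809570487
104 [406.86361102 187.90044686 150.15938307] [463.73335207 220.09084499 167.64701344]
left on bench 800
[433.06915928 231.61029386 145.77546275]
```

```bash
python3 -m handwheel '[[[-0.012,-0.049,0,0],[-0.012,-0.049,0,0],[-0.012,-0.049,0,0],[-0.012,-0.049,0,0],[-0.012,-0.049,0,0],[-0.012,-0.049,0,0],[-0.012,-0.049,0,0],[-0.012,-0.049,0,0],[0,0,0,0],[0,0,0,0],[0,0,0,0]]]'
```

```text
time: 10.6
position: [536.5, -156.6, 146.6]
orientation: [-0.001, -0.01, 1.0, 0.0]
ft_force: [0.1, 0.5, -2.5]
opening: 60.8
gripper_force: 57.0
```

```bash
python3 -m handwheel '[[[0,-0.0015,0.04,0],[0,0,0.03,0],[0,0,0.008,0],[0,0,0,0],[0,0,0,0]]]'; python3 -m handwheel '[[[0,0,0.002,0],[0,0,0.001,0],[0,0,0,0],[0,0,0,0]]]'
```

```text
time: 11.22
position: [537.6, -159.5, 70.6]
orientation: [0.001, -0.009, 1.0, -0.0]
ft_force: [0.6, -0.5, -3.2]
opening: 60.5
gripper_force: 57.0
time: 11.72
position: [536.8, -159.6, 66.3]
orientation: [0.0, -0.009, 1.0, 0.0]
ft_force: [-0.7, -1.0, -2.1]
opening: 60.7
gripper_force: 57.0
```

```bash
python3 -m handwheel '[[[0,0.001,0.001,0],[0,0,0.001,0],[0,0,0,0],[0,0,0,0]]]'; python3 -m handwheel '[[[0,0,0,0],[0,0,0,0],[0,0,0,0],[0,0,0,0]]]' 1; python3 -m handwheel '[[[0,0,-0.03,0],[0,0,-0.06,0],[0,0,-0.04,0],[0,0,0,0]]]'
python3 - <<'E'
from cell import ctrl
from h import *
c=ctrl.read_camera("scene"); cv2.imwrite("pics/s5.png",cv2.resize(c["frame"][170:370,270:470],(600,600))); np.savez("s5.npz",**c)
P=cloud(c); k=(np.hypot(P[...,0]-536,P[...,1]+158.5)<45)&(P[...,2]>74)&(P[...,2]<90); Q=P[k]
z=np.median(Q[:,2]); (ce,r)=cv2.minEnclosingCircle(np.float32(Q[:,:2])); print(len(Q),z,ce,r)
E
```

```text
time: 12.22
position: [536.8, -159.1, 64.5]
orientation: [0.0, -0.008, 1.0, -0.0]
ft_force: [-1.6, -3.0, 3.8]
opening: 60.7
gripper_force: 57.7
time: 12.72
position: [536.7, -158.4, 64.2]
orientation: [-0.0, -0.009, 1.0, 0.0]
ft_force: [0.4, -0.8, -1.2]
opening: 85.6
gripper_force: 0.0
time: 13.22
position: [538.4, -159.1, 197.5]
orientation: [0.003, -0.009, 1.0, -0.0]
ft_force: [0.5, -0.4, -0.6]
opening: 85.2
gripper_force: 0.0
478 78.85390972552705 (535.1241455078125, -158.53477478027344) 33.44154357910156
```

View pics/s5.png

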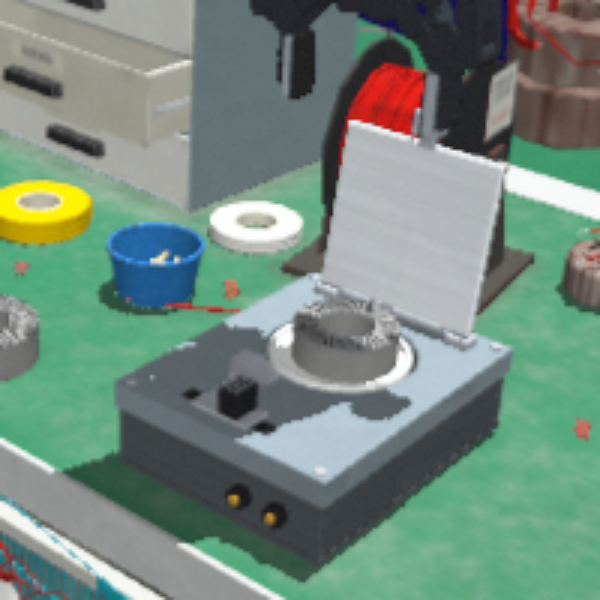

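The core sits flat and centred in the raised carrier at crop (345,335), with its top at z≈79. I'm pressing it with the fingers partly closed over the annulus.

```bash
python3 -m handwheel '[[[0,0,0.05,0],[0.001,0.0005,0.04,0],[0,0,0.01,0],[0,0,0,0],[0,0,0,0]]]' -0.15 60; python3 -m handwheel '[[[0,0,0.005,0],[0,0,0.005,0],[0,0,0.004,0],[0,0,0.003,0],[0,0,0.003,0],[0,0,0,0]]]'
```

```text
time: 13.9
position: [536.6, -158.4, 95.7]
orientation: [0.001, -0.009, 1.0, -0.0]
ft_force: [-0.4, -0.5, 0.3]
opening: 36.1
gripper_force: 0.0
time: 14.65
position: [535.7, -158.1, 74.2]
orientation: [-0.0, -0.009, 1.0, 0.0]
ft_force: [-1.4, -0.1, 4.2]
opening: 36.5
gripper_force: 1.9
```

Contact at 4 N, so I continue to the stop.

```bash
python3 -m handwheel '[[[0,0,0.003,0],[0,0,0.003,0],[0,0,0.003,0],[0,0,0.003,0],[0,0,0.003,0],[0,0,0.002,0],[0,0,0.002,0],[0,0,0,0]]]';python3 -m handwheel '[[[0,0,0.002,0],[0,0,0.001,0],[0,0,0,0]]]'
```

```text
time: 15.65
position: [535.8, -158.1, 55.5]
orientation: [0.0, -0.009, 1.0, 0.0]
ft_force: [-2.0, 0.6, 5.0]
opening: 36.7
gripper_force: 2.9
time: 16.02
position: [535.7, -158.1, 52.5]
orientation: [0.0, -0.009, 1.0, 0.0]
ft_force: [-1.7, 1.4, 5.2]
opening: 36.1
gripper_force: 3.1
```

```bash
python3 -m handwheel '[[[0,0,0.002,0],[0,0,0.001,0],[0,0,0,0]]]';python3 -m handwheel '[[[0,0,0.001,0],[0,0,0.001,0],[0,0,0,0]]]';python3 -m handwheel '[[[0,0,0.001,0],[0,0,0,0]]]'
```

```text
time: 16.4
position: [535.9, -158.1, 50.6]
orientation: [0.0, -0.008, 1.0, 0.0]
ft_force: [-8.4, 2.9, 18.6]
opening: 36.4
gripper_force: 9.5
time: 16.77
position: [536.1, -158.2, 50.4]
orientation: [0.0, -0.008, 1.0, 0.001]
ft_force: [-17.0, 6.1, 42.3]
opening: 36.7
gripper_force: 21.0
time: 17.02
position: [536.2, -158.2, 50.4]
orientation: [0.001, -0.008, 1.0, 0.001]
ft_force: [-21.5, 7.2, 53.8]
opening: 36.2
gripper_force: 26.7
```

Hard stop reached. I'm letting go and checking.

```bash
python3 -m handwheel '[[[0,0,-0.004,0],[0,0,-0.006,0],[0,0,-0.02,0],[0,0,-0.05,0],[0,0,-0.06,0],[0,0,0,0],[0,0,0,0]]]'
python3 - <<'E'
from cell import ctrl
from h import *
print(ctrl.sense()["position"])
c=ctrl.read_camera("scene")
P=cloud(c); k=(np.hypot(P[...,0]-536,P[...,1]+158.5)<30); Q=P[k]&(0==0) if 0 else P[k]
print(np.histogram(Q[:,2],bins=range(40,90,4)))
K=(np.abs(P[...,1]+158)<50)&(P[...,2]>62)&(P[...,2]<200)&(P[...,0]>570)&(P[...,0]<640); Q=P[K]
print("cover top",Q[:,2].max(),Q[Q[:,2]>165].mean(0) if (Q[:,2]>165).any() else 0)
for lo in range(70,200,10):
    s=Q[(Q[:,2]>lo)&(Q[:,2]<lo+10)]; print(lo,len(s),np.median(s[:,0]).round(1) if len(s) else 0)
E
```

```text
time: 17.9
position: [535.5, -157.9, 185.8]
orientation: [-0.0, -0.009, 1.0, 0.0]
ft_force: [0.1, 0.0, -0.6]
opening: 36.1
gripper_force: 0.0
[ 535.53696087 -157.87733502  185.80366943]
(array([  9,  24,  34,  38,  55, 284,   0,   0,   0,   0,   0,   0]), array([40, 44, 48, 52, 56, 60, 64, 68, 72, 76, 80, 84, 88]))
cover top 192.69030760235643 [ 607.52908134 -164.36017193  174.33557636]
70 245 589.6
80 253 591.6
90 245 593.3
100 253 595.1
110 255 597.1
120 264 598.9
130 258 600.4
140 259 602.7
150 231 604.4
160 194 606.3
170 123 607.7
180 47 608.1
190 18 609.3
```

The core top is now at z≈61, so the catch holds, and the cover is still open. I check the space behind the cover before swinging it shut.

```bash
python3 - <<'E'
from h import *
for n in("top0","scene0"):
    c=dict(np.load(n+".npz")); P=cloud(c); z=P[...,2]
    for lo in (5,60,120,180):
        k=(P[...,0]>605)&(P[...,0]<860)&(P[...,1]>-300)&(P[...,1]<20)&(z>lo)&(z<lo+60)
        Q=P[k]
        if len(Q)>5: print(n,lo,len(Q),np.percentile(Q,[1,99],axis=0).round(0).tolist())
E
python3 -m handwheel '[[[0,0,-0.04,0],[0,0,0,0],[0,0,0,0]]]' -1 20
```

```text
top0 5 4437 [[606.0, -299.0, 5.0], [856.0, 14.0, 62.0]]
top0 60 1182 [[606.0, -217.0, 60.0], [832.0, 2.0, 120.0]]
top0 120 3089 [[700.0, -108.0, 121.0], [819.0, -15.0, 173.0]]
scene0 5 3177 [[608.0, -299.0, 6.0], [851.0, 3.0, 63.0]]
scene0 60 1624 [[680.0, -126.0, 60.0], [831.0, -28.0, 120.0]]
scene0 120 1535 [[693.0, -109.0, 121.0], [824.0, -15.0, 171.0]]
time: 18.32
position: [535.2, -157.9, 224.8]
orientation: [-0.001, -0.009, 1.0, 0.0]
ft_force: [-0.1, 0.6, -1.0]
opening: -0.0
gripper_force: 0.0
```

```bash
python3 -m handwheel '[[[-0.04,0,0,0],[-0.04,0,0,0],[-0.03,0,0,0],[0,0,0,0],[0,0,0.04,0],[0,0,0.035,0],[0,0,0,0],[0,0,0,0]]]'
python3 - <<'E'
import numpy as np
for d in (95,85,75,65,55,45,35,25,15,8,0):
    t=np.radians(d); r=80+15*(1-d/95)   # contact corner radius
    C=np.array([592-r*np.cos(t)+3*np.sin(t),66+r*np.sin(t)+3*np.cos(t)]); print(d,(C+[11,0]).round(1))
E
```

```text
time: 19.32
position: [645.7, -156.6, 152.5]
orientation: [0.0, -0.008, 1.0, -0.0]
ft_force: [-0.2, 0.2, 0.2]
opening: 0.1
gripper_force: 0.0
95 [613.  145.4]
85 [598.9 147.5]
75 [584.4 147.1]
65 [569.9 144.1]
55 [555.9 138.4]
45 [543.  130.3]
35 [531.4 119.8]
25 [521.7 107.2]
15 [514.3  92.9]
8 [510.6  82. ]
0 [508.  69.]
```

```bash
python3 -m handwheel '[[[0.02,0,0.003,0],[0.013,0,0.003,0],[0.014,0,-0.001,0],[0.015,0,0,0],[0.014,0,0.003,0],[0.014,0,0.006,0],[0.013,0,0.008,0],[0.012,0,0.010,0],[0,0,0,0]]]'
python3 - <<'E'
from cell import ctrl
from h import *
c=ctrl.read_camera("scene"); cv2.imwrite("pics/s6.png",cv2.resize(c["frame"][170:370,270:470],(600,600)))
E
```

```text
time: 20.45
position: [531.0, -158.6, 120.7]
orientation: [0.001, -0.008, 1.0, 0.0]
ft_force: [0.1, -0.7, 2.3]
opening: 0.1
gripper_force: 0.8
```

View pics/s6.png

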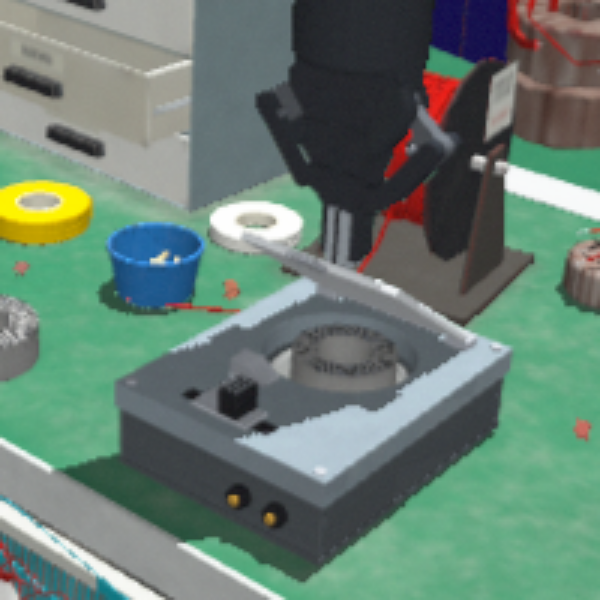

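The cover is about half shut under the fingertips (crop 345,265), with the core held down below it at (345,350). I continue.

```bash
python3 -m handwheel '[[[0.01,0,0.013,0],[0.01,0,0.014,0],[0.008,0,0.012,0],[0.004,0,0.006,0],[0,0,0.002,0],[0,0,0,0]]]'; python3 -m handwheel '[[[0,0,0.002,0],[0,0,0.002,0],[0,0,0,0]]]'
```

```text
time: 21.25
position: [497.7, -158.7, 71.5]
orientation: [-0.001, -0.009, 1.0, 0.0]
ft_force: [-0.8, -0.4, 0.2]
opening: 0.2
gripper_force: 0.0
time: 21.62
position: [497.9, -158.7, 68.2]
orientation: [-0.001, -0.008, 1.0, 0.0]
ft_force: [-4.9, 1.4, 8.2]
opening: 0.1
gripper_force: 4.7
```

```bash
python3 -m handwheel '[[[0,0,0.0005,0],[0,0,0.0005,0],[0,0,0,0]]]'; python3 -m handwheel '[[[0,0,-0.005,0],[0,0,-0.02,0],[0,0,-0.05,0],[0,0,-0.06,0],[0.02,0,-0.03,0],[0,0,0,0],[0,0,0,0]]]'
python3 - <<'E'
from cell import ctrl
from h import *
c=ctrl.read_camera("scene"); cv2.imwrite("pics/s7.png",cv2.resize(c["frame"][220:370,290:450],(640,600)))
P=cloud(c); K=(np.abs(P[...,1]+158)<50)&(np.abs(P[...,0]-540)<48)&(P[...,2]<220); Q=P[K]; A=np.c_[Q[:,:2],np.ones(len(Q))]; print(len(Q),np.median(Q[:,2]),np.linalg.lstsq(A,Q[:,2],rcond=None)[0])
K=(P[...,2]>77)&(P[...,2]<90)&(np.abs(P[...,0]-437)<16)&(np.abs(P[...,1]+158)<25); print("thumb",P[K].mean(0),np.ptp(P[K],axis=0))
print(ctrl.sense()["ft_force"])
E
```

```text
time: 22.0
position: [497.9, -158.8, 67.6]
orientation: [-0.001, -0.008, 1.0, 0.0]
ft_force: [-7.4, 2.0, 13.7]
opening: -0.1
gripper_force: 7.0
time: 22.88
position: [478.6, -158.7, 231.4]
orientation: [-0.0, -0.009, 1.0, 0.0]
ft_force: [-0.4, 0.5, 0.7]
opening: -0.1
gripper_force: 0.0
1424 70.84246337566282 [-1.77300990e-02  4.25563648e-03  8.08803414e+01]
thumb [ 434.74572886 -160.15311132   79.63516219] [19.70943266 14.61373898  5.010142  ]
[-1.06335488 -0.53216864 -0.13716987]
```

View pics/s7.png

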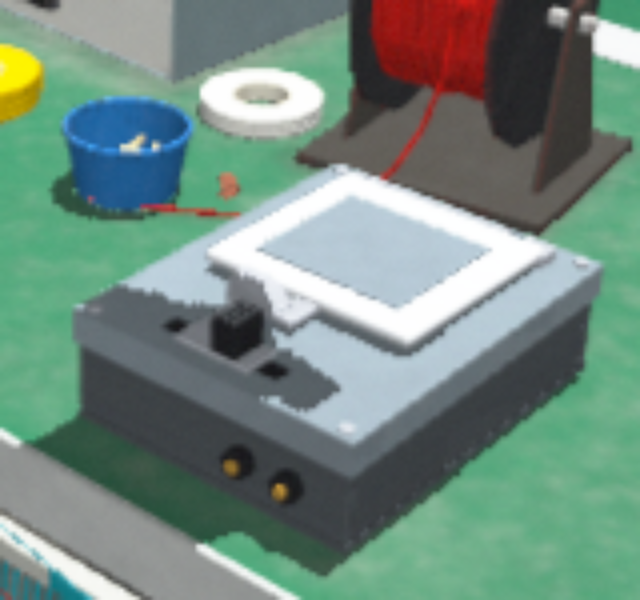

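The cover is flat and shut (crop 380,255), with its slope at about 0.018 rad. The thumb is back at its starting place (crop 238,328; y −160) and the robot is clear, so I'm handing in.

```bash
python3 -c "
from cell import ctrl
print(ctrl.finish_job())"
```

```text
the job is handed in; nothing more can be done
None
```

I handed the job in at about 23 s. The smaller core is held down in the carrier, and the cover is shut with the latch back over it. I moved none of the bystanders; the hand-in returned no verdict.

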